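# Crack open the sealed collecting canister under the stand loupe

## Robot

A 6-joint arm with a two-finger parallel gripper is mounted at the origin on the work surface. World frame = base frame: x ahead of the robot, y to its left, z up, the work surface at z = 0. Lengths are in m, angles in rad, forces in N, time in s.
With the tool pointing down it reaches from about 0.375 to 0.975 m from the base axis. Payload 3.8 kg.
Tool frame: the origin (TCP) lies on the centre line of the jaws, within the pads' length; the fingertips stand 25 mm ahead of it and the grasp point (between the pads) lies 6 mm ahead of it (r.tips_ahead is the distance from the TCP to the fingertips, in m); z points along the fingers, y is the line along which they close (so a half turn about z gives the same grasp; the last joint's range is limited). The gripper opens to 85 mm and grips with 20 to 120 N. Pads are 22 mm wide; open, the fingers measure 114 mm over their backs; the gripper's body (76 mm by 85 mm) begins 54 mm behind the grasp point. The pads swing forward as they close: fully open they stand 13 mm farther back than shut.
Start: joints at [-1.319, 0.264, 1.604, -0, 1.274, -0.037], TCP at [0.192, -0.647, 0.256] pointing down, gripper open.
Joint ranges: [-2.63, 2.63], [-0.94, 2.18], [0.31, 2.57], [-1.31, 4.45], [0, 2.66], [-2.55, 2.55]. Speed limits (rad/s): [2.57, 2.57, 3.14, 3.14, 3.14, 3.14].

## Interface

Orientations are given as a rotation vector (axis times angle).
In Python, from cell import get_obs, viewer, workorder, r gives the robot as it stands.
- The arm moves only by the tool jog_arm, never from a script. Its argument "commands" is one flat list of numbers, 6 for each row, row after row: the shift along the tool's x, y, z in mm, then the turn, a rotation vector about the tool's x, y, z in degrees. In form: [dx, dy, dz, rx, ry, rz, dx, dy, dz, rx, ry, rz, ...]. A call has 1 to 8 rows; each row shifts and turns the commanded pose from where the row before left it, along the tool's axes as they then stand; what a row does not reach is not made up. A row lasts 1/12 s, in which the tool goes at most 41.7 mm and 7.16 degrees, less where a joint would pass 70% of its speed; a pose out of reach is approached as far as the arm can. A call is refused whole if a number of a shift passes 41.7 or a number of a turn 7.16, either way. A call with a gripper value outside its range is refused whole. "fingers" is the finger opening in mm, from 0 to 85.4, set as the call begins (left out, the last holds). The fingers move at their own pace and stop on an object; "newtons" is the grip in N (left out, the last holds). Time passes only in rows, so rows that do not move let the fingers close. It gives the time, the measured TCP pose, the force, the opening and the grip force at its end, in the units of the state.
- get_obs(): the state, without advancing time (a new reading comes with each control period).
- viewer.camera(name): name is "side" or "top"; returns the picture (480x640x3 uint8, blue, green, red); there is no depth.
- viewer.camera_model(name): a dict with "vertical_fov" (degrees; the focal length in pixels is half the picture's height over the tangent of half this angle, whatever the lens; pixels are square), "cx", "cy" (the principal point, pixels), "cam_to_world" (4x4, takes a point from camera to world coordinates). Camera axes: x right, y down, z forward; pixel columns grow to the right and rows downward; lengths in m; the calibration is good to about 2 mm. A picture is of the moment at which its call begins. camera_model takes no time and is no camera call.
- workorder.sign_off(): hands the job in; it is judged then, once.
Trained networks look in the newest picture that a camera, given by its name, has taken for a name from the list of things; names that differ only in an ending like _2 or _b are one class to them, and where a whole thing is asked for, a point or a joint stands for the part that bears it (a point fixed in the world has none). Each returns a list of dicts, best first, with "score" (0 to 1); they miss things now and then, are a little off and sometimes report something else, mostly with a low value. They report only what shows in the picture. A call takes as long as a camera call. They do not tell look-alikes from the thing itself.
- viewer.recognise(camera, thing): "centre" ([x, y, z] in m, in world coordinates, good to about 4 mm: the middle of the surface that is visible of it).
The state is a dict: "time_s": time; "joint_pos": joint angles; "dq": joint speeds; "effort": joint torques, N m; "ee_pos": TCP position; "orientation": TCP orientation; "force": force on the tool from outside, world axes, zero at the start; "torque": the same for the moment, N m; "opening": finger opening in m; "grip_force": force on a finger pad.
Only numpy, scipy, OpenCV 4.12 (cv2) and the standard library are available. Lean on these libraries where they do the work, as an engineer would, in place of code of your own. Each camera call takes 0.05 s, during which the arm holds its last target. There are 200 camera calls.

## Task

First, with the lid still shut, swivel and tilt the black stand loupe by its red handle ball so that its lens looks straight at the middle of the canister's mouth. Then pull the sticky lid of the aluminium canister free by its knob and finish while holding it, level and still over the mouth, about 20 mm above its closed height and never above 40 mm, so that I can peek in. Keep the loupe aimed, leave everything else where it is, and do not let go of the lid.

Things in the scene. Friction and masses are not known exactly. Their poses are not given: they have to be found in the camera images.
- canister: Aluminium collecting canister, 84 mm outside diameter, 80 mm tall, wall 4 mm, on a 104 mm dark steel foot plate 6 mm thick that is screwed to the desk: it cannot move. Origin: centre of its underside, on the desk. z up.
- canister_rim (a point): Centre of the canister's mouth, in the plane of its rim, 80 mm above the desk. This is the point the loupe must look at.
- lid: Aluminium push-on lid, 180 g: flange 84 mm across, 8 mm thick, with a knurled dark knob on top, 28 mm across, 38 mm tall. Its plug (63 mm across) reaches 14.5 mm down into a sticky gasket; no turning. Pulled straight up it resists with a peak of about 10 to 20 N in the first 2 mm, then gives way; clear of the gasket from 13 mm up. Origin: centre of the flange's underside, on the rim when closed. z up.
- lid_knob (a point): Middle of the lid's knob, on its axis, 27 mm above the flange's underside (19 mm below the knob's top, 19 mm above the flange's top).
- loupe_lens (a point): Centre of the loupe's lens (black ring, 68 mm across, 12 mm thick), 160 mm above the desk. Swivel axis (vertical) and tilt axis both pass through it, so it stays put. Axes: x is the line of sight, out of the lens on the side away from the handle; y is the tilt axis, across the brass fork; z up across the lens. The loupe stands on a fixed black foot 90 mm across.
- loupe_ball (a point): Centre of the red ball, 20 mm across, at the end of the loupe's straight black handle (8 mm thick), which runs backwards from the top of the lens ring. In the axes of loupe_lens it lies at x = -100, y = 0, z = +35 mm. Pinch it from above, fingers on both sides of the handle. The joints are stiff with friction (about 1 N at the ball moves them) and stay as left.
- loupe_swivel (a joint): Swivel of the loupe about the vertical, rad, growing counterclockwise seen from above; range -1.9 to 1.9.
- loupe_tilt (a joint): Tilt of the loupe, rad: 0 when the line of sight is level, growing as the lens looks down (the ball rises); range -0.6 to 0.9.
- petri_dish: Bystander: clear glass petri dish, 84 mm in diameter, 18 mm tall, loose. Origin: centre of its underside.
- forceps_stand_a: Bystander: small brass forceps stand shaped like a two-pronged fork, foot 40 mm in diameter, 66 mm tall, loose. Origin: centre of its underside.
- forceps_stand_b: Bystander: the second brass forceps stand, like the first.
- spreading_board: Bystander: balsa insect spreading board with a central groove, 100 x 300 x 18 mm, loose. Origin: centre of its underside; y is its long axis.
Things that resemble listed ones, but are neither listed nor needed, are in the scene too. Of the things like the part that bears loupe_lens, leave any that is blue, green or purple; of the rest the larger one is meant.

How it is judged:
By the outcome, as a careful person would: the job done as asked, in the order asked, and still so for the second after the job is handed in, while the arm keeps its last pose, push and grip.
It also fails if it takes over 48 s, if anything falls off the work surface, if the arm or the gripper's body presses on something with over 40 N, if the wrist force passes 120 N, or if a joint passes its speed limit or range.

## Working session

There is one attempt and no reset: what is moved stays moved. The work goes in short steps, Python scripts to look and compute and a tool call to move; the robot and the scene stay as the last step left them, time stands still between calls to the robot, and variables do not carry over. Pictures are saved under pics/ and viewed, at most 10 in all, crops included, and the job is handed in when it is done.

Besides the shell and the picture viewer there is one more tool, called after "Call:" by a JSON object that holds its "method" and its "body". jog_arm: Moves the arm, as the interface text tells. Its arguments: {"type":"object","properties":{"commands":{"type":"array","items":{"type":"number"}},"fingers":{"type":"number"},"newtons":{"type":"number"}},"required":["commands"]}

```bash
mkdir -p pics
python3 - <<'E'
from cell import get_obs, viewer, workorder, r
import cv2,numpy as np
for c in ("side","top"):
    im=viewer.camera(c); cv2.imwrite(f"pics/{c}0.png",im)
    m=viewer.camera_model(c); print(c,m["vertical_fov"],m["cx"],m["cy"],np.round(m["cam_to_world"],4).tolist())
    M=np.array(m["cam_to_world"]);f=240/np.tan(np.radians(m["vertical_fov"]/2))
    for t in ["canister","lid","lid_knob","loupe_lens","loupe_ball","petri_dish","forceps_stand_a","spreading_board"]:
        for d in viewer.recognise(c,t):
            p=np.linalg.inv(M)@np.append(d["centre"],1); 
            print(t,round(d["score"],2),np.round(d["centre"],3),np.round([m["cx"]+f*p[0]/p[2],m["cy"]+f*p[1]/p[2]]))
o=get_obs();print(o["time_s"],o["ee_pos"],o["orientation"],o["opening"])
E
```

```text
side 52.39741453721801 310.4184643382889 240.80793921953202 [[0.9539, -0.2092, 0.2155, 0.3529], [-0.2998, -0.623, 0.7225, -0.6793], [-0.0169, -0.7538, -0.6569, 0.7785], [0.0, 0.0, 0.0, 1.0]]
canister 0.82 [ 0.554 -0.192  0.023] [342. 364.]
lid 0.83 [ 0.564 -0.161  0.087] [343. 327.]
lid_knob 0.89 [ 0.567 -0.162  0.09 ] [344. 326.]
loupe_lens 0.97 [0.329 0.159 0.172] [182. 211.]
loupe_lens 0.92 [0.693 0.282 0.169] [330. 153.]
loupe_lens 0.66 [0.527 0.359 0.133] [256. 162.]
loupe_lens 0.58 [0.533 0.133 0.167] [281. 202.]
loupe_lens 0.58 [0.68  0.091 0.121] [353. 217.]
loupe_ball 0.83 [0.326 0.159 0.166] [181. 214.]
loupe_ball 0.74 [0.532 0.132 0.167] [281. 202.]
loupe_ball 0.7 [0.693 0.281 0.166] [330. 154.]
loupe_ball 0.68 [0.68  0.091 0.123] [353. 216.]
loupe_ball 0.56 [0.529 0.363 0.128] [257. 162.]
petri_dish 0.55 [0.41  0.02  0.006] [243. 305.]
petri_dish 0.34 [ 0.564 -0.163  0.09 ] [343. 327.]
forceps_stand_a 0.73 [ 0.656 -0.037  0.007] [362. 296.]
forceps_stand_a 0.68 [ 0.39  -0.291  0.012] [268. 443.]
spreading_board 0.64 [0.825 0.035 0.021] [419. 253.]
top 57.1373722449567 317
[... 507 characters left out ...]
s 0.63 [0.688 0.286 0.192] [182. 180.]
loupe_ball 0.96 [0.325 0.164 0.19 ] [245. 384.]
loupe_ball 0.9 [0.538 0.139 0.18 ] [261. 260.]
loupe_ball 0.88 [0.689 0.281 0.193] [184. 180.]
loupe_ball 0.81 [0.519 0.368 0.147] [142. 275.]
loupe_ball 0.78 [0.677 0.103 0.134] [282. 193.]
petri_dish 0.88 [0.405 0.012 0.001] [330. 330.]
petri_dish 0.42 [0.534 0.137 0.181] [262. 262.]
petri_dish 0.16 [ 0.541 -0.125  0.004] [391. 266.]
forceps_stand_a 0.75 [ 0.396 -0.285  0.011] [470. 332.]
forceps_stand_a 0.5 [ 0.658 -0.027  0.009] [345. 215.]
spreading_board 0.88 [0.832 0.063 0.019] [304. 141.]
0.9 [ 0.19222285 -0.64704298  0.25629663] [-3.10890277e+00 -4.51996374e-01 -4.40443606e-05] 0.08503817571687743
```

View pics/side0.png

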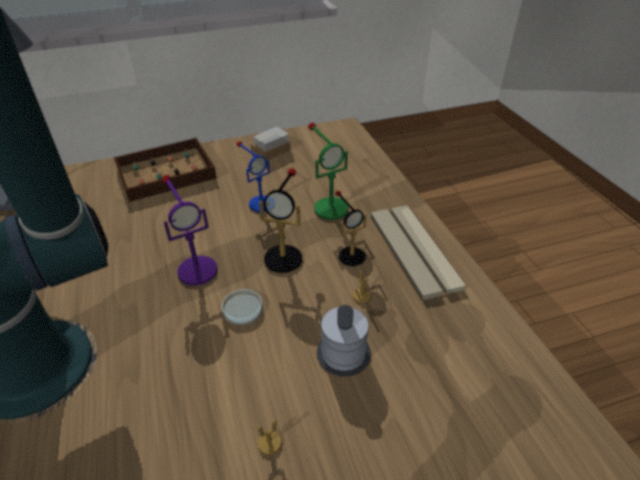

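View pics/top0.png

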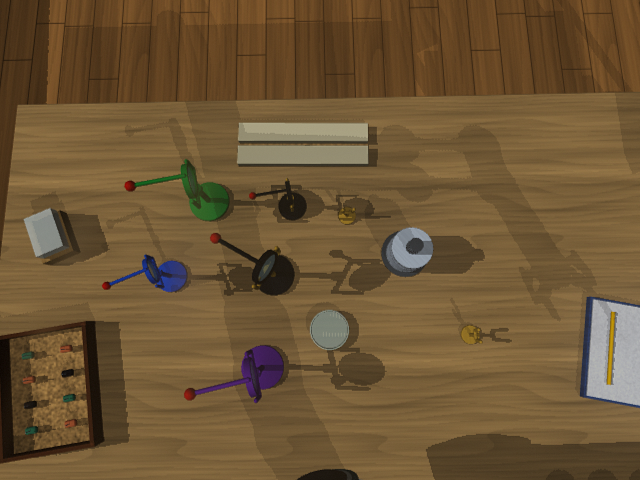

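The first pictures show five loupes. In side/top pixels they are purple (183,217)/(255,375), blue (258,165)/(152,270), green (331,157)/(190,180), large black (280,205)/(268,264) and small black (353,218)/(290,190). The large black one with the 90 mm foot fits. I'll confirm it in an enlarged crop and triangulate.

```bash
cat > h.py <<'E'
from cell import get_obs, viewer, workorder, r
import cv2,numpy as np
from scipy.ndimage import label,center_of_mass
def cam(c):
    m=viewer.camera_model(c);M=np.array(m["cam_to_world"]);f=240/np.tan(np.radians(m["vertical_fov"]/2))
    return M,f,m["cx"],m["cy"]
def ray(c,uv):
    M,f,cx,cy=cam(c);d=M[:3,:3]@np.array([(uv[0]-cx)/f,(uv[1]-cy)/f,1]);return M[:3,3],d/np.linalg.norm(d)
def proj(c,p):
    M,f,cx,cy=cam(c);q=np.linalg.inv(M)@np.append(p,1);return np.array([cx+f*q[0]/q[2],cy+f*q[1]/q[2]])
def tri(us,ut):
    A=[];b=[]
    for c,u in(("side",us),("top",ut)):
        o,d=ray(c,u);P=np.eye(3)-np.outer(d,d);A.append(P);b.append(P@o)
    x=np.linalg.lstsq(np.vstack(A),np.hstack(b),rcond=None)[0]
    return x,[np.round(proj("side",x)-us,1),np.round(proj("top",x)-ut,1)]
def onz(c,uv,z):
    o,d=ray(c,uv);return o+d*(z-o[2])/d[2]
def reds(im):
    b,g,rr=[im[...,i].astype(int) for i in range(3)]
    L,n=label((rr>90)&(g<50)&(b<55));
    return [(np.array(center_of_mass(L==i))[::-1],int((L==i).sum())) for i in range(1,n+1) if (L==i).sum()>8]
E
python3 - <<'E'
from h import *
s=cv2.imread("pics/side0.png");t=cv2.imread("pics/top0.png")
for im in(s,t): print([(np.round(c,1).tolist(),n) for c,n in reds(im)])
a=cv2.resize(s[150:350,230:400],None,fx=3,fy=3,interpolation=cv2.INTER_CUBIC)[:600,:400*1]
a=cv2.resize(s[155:285,250:380],(400,400),interpolation=cv2.INTER_CUBIC)
b=cv2.resize(t[170:300,195:325],(400,400),interpolation=cv2.INTER_CUBIC)
cv2.imwrite("pics/crop1.png",np.hstack([a,b]))
a=cv2.resize(s[295:385,300:390],(400,400),interpolation=cv2.INTER_CUBIC)
b=cv2.resize(t[205:295,370:460],(400,400),interpolation=cv2.INTER_CUBIC)
cv2.imwrite("pics/crop2.png",np.hstack([a,b]))
E
```

```text
[([310.7, 124.9], 13), ([291.1, 170.1], 13), ([165.2, 177.2], 20)]
[([127.6, 185.5], 48), ([250.6, 195.2], 19), ([213.5, 237.6], 53), ([104.4, 285.8], 30), ([187.7, 394.7], 64)]
```

View pics/crop1.png

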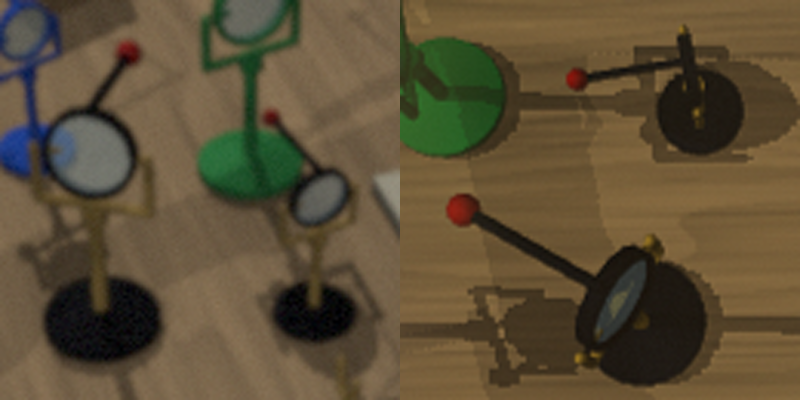

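View pics/crop2.png

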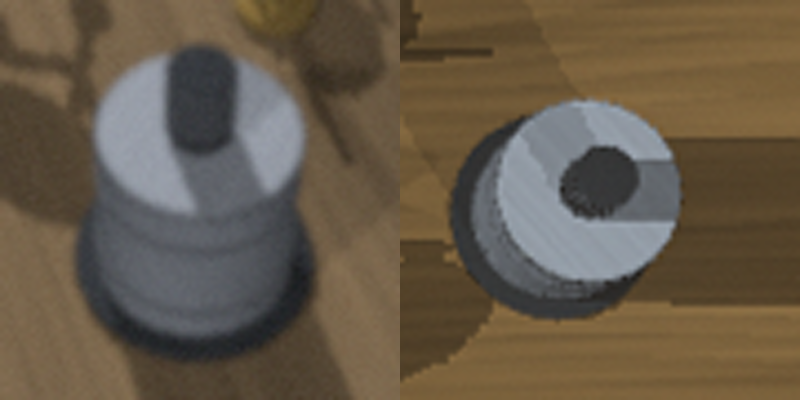

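Crop 1 shows the large black loupe: ball at side (291.6,171.9), top (215.5,238.3); lens at side (279.6,204.7), top (266.2,268.0). Crop 2 shows the lid flange top at side (344.8,324.9), top (412.5,248.0), and the knob's top face at top (416.1,244.8).

Run:
```python
from h import *
B,e1=tri((291.6,171.9),(215.5,238.3));L,e2=tri((279.6,204.7),(266.2,268.0));F,e3=tri((344.8,324.9),(412.5,248.0))
print("ball",B,e1);print("lens",L,e2);print("flange",F,e3)
print("flange@z",onz("side",(344.8,324.9),.088),onz("top",(412.5,248),.088),"knobtop",onz("top",(416.1,244.8),.126))
print("lens@z",onz("side",(279.6,204.7),.16),onz("top",(266.2,268),.16),"foot",onz("side",(283.2,259),.01))
S=(233,210)
d=np.linalg.norm(B-L);print("dist",d)
```

```text
ball [0.5813839  0.224138   0.17431892] [array([-0.1,  0. ]), array([ 0. , -0.2])]
lens [0.52714952 0.13184276 0.16053932] [array([-0.7,  0.1]), array([ 0.1, -0.8])]
flange [ 0.56909933 -0.15729384  0.08598628] [array([-0.3,  0.1]), array([ 0. , -0.3])]
flange@z [ 0.56901175 -0.15882748  0.088     ] [ 0.5682743  -0.15675202  0.088     ] knobtop [ 0.56880343 -0.15593878  0.126     ]
lens@z [0.52883108 0.13250971 0.16      ] [0.52570392 0.1321103  0.16      ] foot [0.52639533 0.12508014 0.01      ]
dist 0.10793357526864204
```

```bash
cat > plan.py <<'E'
from h import *
from scipy.spatial.transform import Rotation as R
def pose():
    o=get_obs();Q=R.from_rotvec(o["orientation"]).as_matrix()
    return np.array(o["ee_pos"]),np.degrees(np.arctan2(Q[1,0],Q[0,0]))
def plan(p,a,way,dec=1):
    """way: list of (pos, yaw_deg) per row; prints rows in tool axes (tool down), rounding errors carried along"""
    p=np.array(p,float);rows=[]
    for q,b in way:
        c,s=np.cos(np.radians(a)),np.sin(np.radians(a));T=np.array([[c,s,0],[s,-c,0],[0,0,-1]])
        d=np.round(T@(np.array(q)-p)*1000,dec);rz=np.round(a-b,1)
        rows.append([*d.tolist(),0,0,float(rz)]);p=p+T.T@d/1000;a-=rz
    for i in range(0,len(rows),8): print([x for w in rows[i:i+8] for x in w])
    print("end",p.round(4),a)
def line(p,a,q,b,n):
    return [(np.array(p)+(np.array(q)-p)*k/n,a+(b-a)*k/n) for k in range(1,n+1)]
E
python3 - <<'E'
from plan import *
p,a=pose();print(p,a,get_obs()["time_s"])
plan(p,a,line(p,a,(.581,.224,.235),59.6,24))
E
```

```text
[ 0.19222285 -0.64704298  0.25629663] 16.54428978396521 0.9
[25.9, -30.2, 0.9, 0, 0, -1.8, 26.8, -29.3, 0.9, 0, 0, -1.8, 27.7, -28.5, 0.9, 0, 0, -1.8, 28.6, -27.6, 0.8, 0, 0, -1.8, 29.4, -26.7, 0.9, 0, 0, -1.8, 30.3, -25.8, 0.9, 0, 0, -1.8, 31.0, -24.8, 0.9, 0, 0, -1.8, 31.9, -23.8, 0.9, 0, 0, -1.8]
[32.5, -22.8, 0.9, 0, 0, -1.7, 33.2, -21.8, 0.9, 0, 0, -1.8, 33.9, -20.8, 0.9, 0, 0, -1.8, 34.5, -19.7, 0.8, 0, 0, -1.8, 35.2, -18.6, 0.9, 0, 0, -1.8, 35.6, -17.5, 0.9, 0, 0, -1.8, 36.3, -16.3, 0.9, 0, 0, -1.8, 36.7, -15.2, 0.9, 0, 0, -1.8]
[37.2, -14.1, 0.9, 0, 0, -1.8, 37.6, -12.9, 0.9, 0, 0, -1.8, 38.0, -11.7, 0.9, 0, 0, -1.8, 38.3, -10.4, 0.8, 0, 0, -1.8, 38.6, -9.3, 0.9, 0, 0, -1.8, 39.0, -8.1, 0.9, 0, 0, -1.8, 39.1, -6.8, 0.9, 0, 0, -1.8, 39.4, -5.6, 0.9, 0, 0, -1.8]
end [0.581 0.224 0.235] 59.64428978396517
```

Call:
{"method": "jog_arm", "body": {"commands": [26,-30,0,0,0,-1.8,27,-29,0,0,0,-1.8,28,-28.5,0,0,0,-1.8,28.5,-27.5,0,0,0,-1.8,29.5,-26.5,0,0,0,-1.8,30,-26,0,0,0,-1.8,31,-25,0,0,0,-1.8,32,-24,0,0,0,-1.8], "fingers": 45, "newtons": 30}}

```text
time_s: 1.57
ee_pos: [0.3226, -0.355, 0.2565]
orientation: [3.027, 0.839, 0.001]
force: [1.1, 0.2, 0.8]
opening: 0.0448
grip_force: 0.0
```

Call:
{"method": "jog_arm", "body": {"commands": [32.5,-23,0,0,0,-1.8,33,-22,0,0,0,-1.8,34,-21,0,0,0,-1.8,34.5,-19.5,0,0,0,-1.8,35,-18.5,0,0,0,-1.8,35.5,-17.5,0,0,0,-1.8,36.5,-16.5,0,0,0,-1.8,36.5,-15,0,0,0,-1.8]}}

```text
time_s: 2.23
ee_pos: [0.4513, -0.0643, 0.2568]
orientation: [2.897, 1.213, 0.002]
force: [0.2, -0.4, -0.1]
opening: 0.0448
grip_force: 0.0
```

Call:
{"method": "jog_arm", "body": {"commands": [37,-14,0,0,0,-1.8,37.5,-13,0,0,0,-1.8,38,-11.5,0,0,0,-1.8,38,-10.5,0,0,0,-1.8,38.5,-9.5,0,0,0,-1.8,39,-8,0,0,0,-1.8,39,-7,0,0,0,-1.8,30,-4,0,0,0,-1.8]}}

```text
time_s: 2.9
ee_pos: [0.5764, 0.2182, 0.2564]
orientation: [-2.722, -1.568, -0.002]
force: [0.1, -0.5, 0.7]
opening: 0.045
grip_force: 0.0
```

Call:
{"method": "jog_arm", "body": {"commands": [7.7,1.4,0,0,0,0,0,0,20,0,0,0,0,0,20,0,0,0,0,0,10,0,0,0,0,0,0,0,0,0]}}

```text
time_s: 3.32
ee_pos: [0.5786, 0.2199, 0.2028]
orientation: [-2.723, -1.564, 0.01]
force: [-1.1, -0.1, -0.4]
opening: 0.0453
grip_force: 0.0
```

Run:
```python
from plan import *
s=viewer.camera("side");t=viewer.camera("top")
p,a=pose();print(p,a,get_obs()["force"])
for im in(s,t): print([(np.round(c,1).tolist(),n) for c,n in reds(im)])
a=cv2.resize(s[100:250,220:370],(400,400),interpolation=cv2.INTER_CUBIC)
b=cv2.resize(t[170:320,160:310],(400,400),interpolation=cv2.INTER_CUBIC)
cv2.imwrite("pics/pre.png",np.hstack([a,b]))
```

```text
[0.58051763 0.22042628 0.206178  ] 59.70596817875388 [-0.32691887 -0.11899141  0.83049962]
[([290.8, 170.2], 16), ([165.2, 177.4], 20), ([337.1, 192.8], 9)]
[([251.8, 195.3], 32), ([216.1, 240.1], 15)]
```

View pics/pre.png

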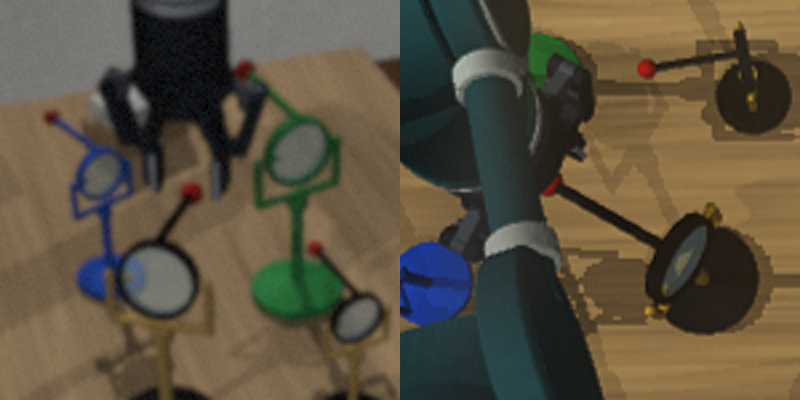

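The side crop shows the open fingers straddling the red ball at (191,190), with both loupe neighbours clear. I'll descend.

Call:
{"method": "jog_arm", "body": {"commands": [0,0,14,0,0,0,0,0,12,0,0,0,0,0,0,0,0,0,0,0,0,0,0,0]}}

```text
time_s: 3.75
ee_pos: [0.5799, 0.2205, 0.1789]
orientation: [-2.724, -1.564, 0.004]
force: [-0.3, 0.2, -0.4]
opening: 0.0451
grip_force: 0.0
```

Call:
{"method": "jog_arm", "body": {"commands": [3.5,0,0,0,0,0,0,0,0,0,0,0,0,0,0,0,0,0,0,0,0,0,0,0,0,0,0,0,0,0], "fingers": 10, "newtons": 30}}

```text
time_s: 4.17
ee_pos: [0.5832, 0.2245, 0.181]
orientation: [-2.724, -1.565, -0.003]
force: [1.9, 1.0, 0.9]
opening: 0.0182
grip_force: 29.2
```

Run:
```python
from plan import *
p,a=pose();print(p,a,get_obs()["time_s"])
L=np.array([.527,.132,.160]);B=np.array([.5814,.2241,.1743]);rim=np.array([.5685,-.157,.08])
d=rim-L;azT=np.degrees(np.arctan2(d[1],d[0]))+180;elT=np.degrees(np.arctan2(-d[2],np.hypot(d[0],d[1])))+19.29
v=B-L;az0=np.degrees(np.arctan2(v[1],v[0]));el0=np.degrees(np.arcsin(v[2]/.10595));print(az0,el0,azT,elT)
sph=lambda az,el:.10595*np.array([np.cos(np.radians(el))*np.cos(np.radians(az)),np.cos(np.radians(el))*np.sin(np.radians(az)),np.sin(np.radians(el))])
n=16;b0=sph(az0,el0)
way=[(p+sph(az0+(azT-az0)*k/n,el0+(elT-el0)*k/n)-b0,a+(azT-az0)*k/n) for k in range(1,n+1)]
plan(p,a,way)
```

```text
[0.58316536 0.22454945 0.18102098] 59.74988919074713 4.1667
59.43125380704454 7.7568461152105685 98.17173163686189 34.613287104435756
[-0.5, -4.4, -3.1, 0, 0, -2.4, -0.7, -4.4, -3.0, 0, 0, -2.4, -0.7, -4.4, -3.1, 0, 0, -2.5, -0.8, -4.3, -3.0, 0, 0, -2.4, -0.9, -4.3, -3.0, 0, 0, -2.4, -0.9, -4.3, -2.9, 0, 0, -2.4, -1.1, -4.2, -3.0, 0, 0, -2.4, -1.1, -4.2, -2.9, 0, 0, -2.5]
[-1.3, -4.1, -2.9, 0, 0, -2.4, -1.3, -4.1, -2.8, 0, 0, -2.4, -1.4, -4.0, -2.8, 0, 0, -2.4, -1.4, -4.0, -2.8, 0, 0, -2.5, -1.6, -3.9, -2.7, 0, 0, -2.4, -1.6, -3.8, -2.7, 0, 0, -2.4, -1.7, -3.8, -2.6, 0, 0, -2.4, -1.8, -3.7, -2.6, 0, 0, -2.4]
end [0.5174 0.2205 0.2269] 98.4498891907472
```

Call:
{"method": "jog_arm", "body": {"commands": [-0.5,-4.4,-3.1,0,0,-2.4,-0.7,-4.4,-3,0,0,-2.4,-0.7,-4.4,-3.1,0,0,-2.5,-0.8,-4.3,-3,0,0,-2.4,-0.9,-4.3,-3,0,0,-2.4,-0.9,-4.3,-2.9,0,0,-2.4,-1.1,-4.2,-3,0,0,-2.4,-1.1,-4.2,-2.9,0,0,-2.5]}}

```text
time_s: 4.83
ee_pos: [0.5483, 0.2312, 0.2045]
orientation: [-2.419, -2.004, -0.002]
force: [1.5, 1.3, -2.2]
opening: 0.018
grip_force: 29.3
```

Call:
{"method": "jog_arm", "body": {"commands": [-1.3,-4.1,-2.9,0,0,-2.4,-1.3,-4.1,-2.8,0,0,-2.4,-1.4,-4,-2.8,0,0,-2.4,-1.4,-4,-2.8,0,0,-2.4,-1.6,-3.9,-2.7,0,0,-2.4,-1.6,-3.8,-2.7,0,0,-2.4,-1.7,-3.8,-2.6,0,0,-2.4,-1.8,-3.7,-2.6,0,0,-2.4]}}

```text
time_s: 5.5
ee_pos: [0.5164, 0.22, 0.2261]
orientation: [-2.051, -2.379, -0.0]
force: [0.9, 1.0, -2.1]
opening: 0.0178
grip_force: 29.3
```

Call:
{"method": "jog_arm", "body": {"commands": [0,0,0,0,0,0,0,0,0,0,0,0,0,0,0,0,0,0]}}

```text
time_s: 5.75
ee_pos: [0.5165, 0.22, 0.2261]
orientation: [-2.055, -2.376, 0.0]
force: [-1.5, 0.4, -0.3]
opening: 0.0177
grip_force: 29.5
```

Run:
```python
from plan import *
s=viewer.camera("side");t=viewer.camera("top")
p,a=pose();print(p,a,get_obs()["force"])
for im in(s,t): print([(np.round(c,1).tolist(),n) for c,n in reds(im)])
print(proj("side",(.5146,.2183,.2202)),proj("top",(.5146,.2183,.2202)))
a=cv2.resize(s[100:250,220:370],(400,400),interpolation=cv2.INTER_CUBIC)
b=cv2.resize(t[170:320,160:310],(400,400),interpolation=cv2.INTER_CUBIC)
cv2.imwrite("pics/post.png",np.hstack([a,b]))
```

```text
[0.51657373 0.22010618 0.22605168] 98.3060971413694 [-0.68295686  1.19900695  0.29623782]
[([165.2, 177.6], 21), ([337.3, 192.1], 9)]
[([127.1, 185.1], 37), ([251.4, 195.0], 29)]
[261.44415561 160.84693782] [211.82804719 271.74374281]
```

View pics/post.png

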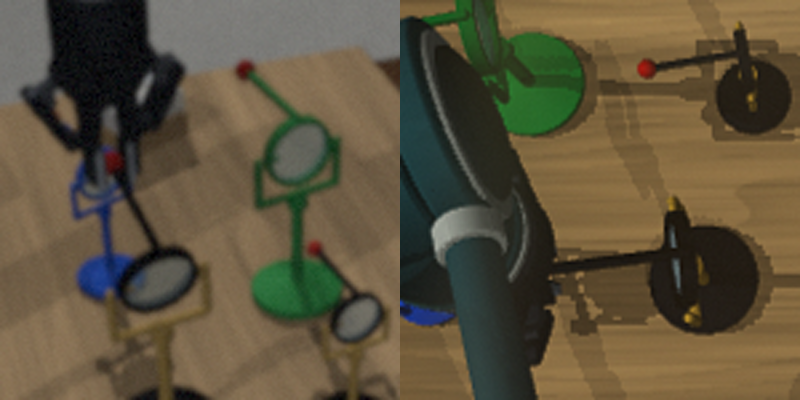

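The ball sits in the side crop at (115,161), i.e. full picture (263.1,160.4) against (261.4,160.8) aimed. I'll nudge it 2 mm sideways, let go, back off and check.

Call:
{"method": "jog_arm", "body": {"commands": [0,-2,0,0,0,0,0,0,0,0,0,0,0,0,0,0,0,0]}}

```text
time_s: 6.1
ee_pos: [0.5151, 0.2198, 0.2261]
orientation: [2.054, 2.377, 0.001]
force: [2.3, 1.2, -2.0]
opening: 0.0179
grip_force: 29.4
```

Call:
{"method": "jog_arm", "body": {"commands": [0,0,0,0,0,0,0,0,0,0,0,0,0,0,0,0,0,0,0,0,0,0,0,0,0,0,0,0,0,0], "fingers": 45}}

```text
time_s: 6.52
ee_pos: [0.5147, 0.2196, 0.2263]
orientation: [2.054, 2.377, -0.0]
force: [-0.2, -0.5, -0.1]
opening: 0.0451
grip_force: 0.0
```

Call:
{"method": "jog_arm", "body": {"commands": [0,0,-15,0,0,0,0,0,-25,0,0,0,0,0,-25,0,0,0,-30,0,0,0,0,0,-41,0,0,0,0,0,-41,0,0,0,0,0,-41,0,0,0,0,0,-41,0,0,0,0,0]}}

```text
time_s: 7.18
ee_pos: [0.5428, 0.0262, 0.2916]
orientation: [2.053, 2.378, 0.001]
force: [0.4, 0.6, 1.1]
opening: 0.0454
grip_force: 0.0
```

Call:
{"method": "jog_arm", "body": {"commands": [-37,0,0,0,0,0,-37,0,0,0,0,0,-37,0,0,0,0,0,-37,0,0,0,0,0,-37,0,0,0,0,0,0,0,0,0,0,0,0,0,0,0,0,0]}}

```text
time_s: 7.77
ee_pos: [0.5696, -0.1573, 0.2909]
orientation: [-2.058, -2.373, 0.0]
force: [-0.2, 1.1, -0.2]
opening: 0.0453
grip_force: 0.0
```

Run:
```python
from plan import *
s=viewer.camera("side");t=viewer.camera("top");cv2.imwrite("pics/s1.png",s);cv2.imwrite("pics/t1.png",t)
p,a=pose();print(p,a,get_obs()["force"],get_obs()["time_s"])
for im in(s,t): print([(np.round(c,1).tolist(),n) for c,n in reds(im)])
a=cv2.resize(s[140:280,230:330],(400,560),interpolation=cv2.INTER_CUBIC)
b=cv2.resize(t[200:340,200:300],(400,560),interpolation=cv2.INTER_CUBIC)
cv2.imwrite("pics/aim.png",np.hstack([a,b]))
```

```text
[ 0.56952275 -0.15490536  0.29096304] 98.31708776064592 [0.0249422  0.4368814  0.15081954] 7.8667
[]
[([127.4, 185.1], 43), ([251.6, 195.2], 30), ([208.1, 272.3], 58), ([104.7, 285.6], 34), ([187.4, 394.2], 60)]
```

View pics/aim.png

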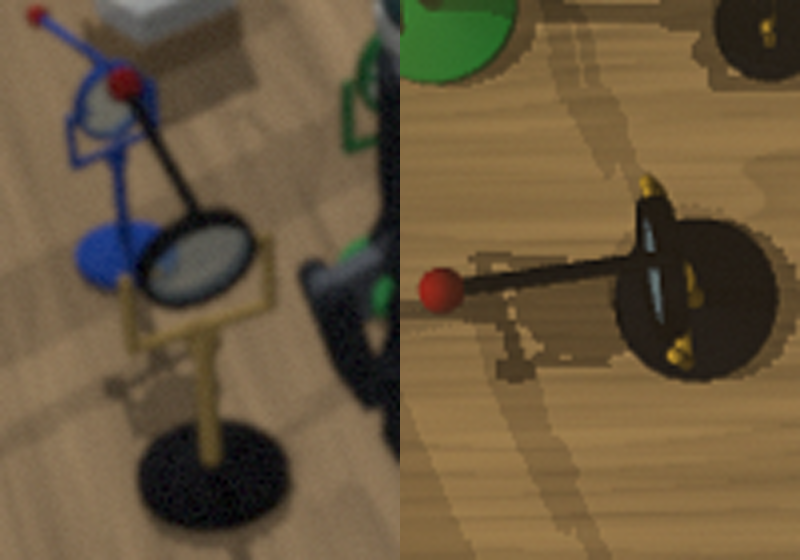

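The aim crop shows the ball at side (261.0,160.8), top (210.0,272.5), and the lens centre at side (279.0,204.3), top (266.0,267.5).

Run:
```python
from plan import *
B,e=tri((261,160.8),(210,272.5));print("ball",B,e)
L,e=tri((279.0,204.3),(266.,267.5));print("lens",L,e)
rim=np.array([.5685,-.157,.08])
for l in(L,np.array([.527,.132,.160])):
    v=B-l;d=rim-l;r_=np.linalg.norm(v)
    print(r_,"az",np.degrees(np.arctan2(v[1],v[0])),"want",np.degrees(np.arctan2(d[1],d[0]))+180,"el",np.degrees(np.arctan2(v[2],np.hypot(*v[:2]))),"want",np.degrees(np.arctan2(-d[2],np.hypot(d[0],d[1])))+19.29)
```

```text
ball [0.51391302 0.2218321  0.21832029] [array([-0.2,  0. ]), array([ 0. , -0.2])]
lens [0.52699983 0.13222375 0.16157449] [array([-0.2,  0. ]), array([ 0. , -0.3])]
0.10686910941334907 az 98.30899343652153 want 98.16552774991695 el 32.07197148073288 want 34.88903675853117
0.10789963281614023 az 98.28869073358177 want 98.17173163686189 el 32.71802356785888 want 34.613287104435756
```

```bash
cat > fit.py <<'E'
from plan import *
from scipy.optimize import least_squares
def ball(im,near):
    f=im.astype(float);m=f[...,2]>1.7*np.maximum(f[...,0],f[...,1])+8
    L,n=label(m);c=[(np.array(center_of_mass(L==i))[::-1],(L==i).sum()) for i in range(1,n+1)]
    return min(c,key=lambda q:np.linalg.norm(q[0]-near)+(50 if q[1]<15 else 0))
def model(x):
    l=np.array([x[0],x[1],.160]);az,T=x[2],x[3]
    h=np.array([np.cos(az),np.sin(az),0]);z=np.array([0,0,1.])   # h: backwards direction
    b=l+h*(.1*np.cos(T)-.035*np.sin(T))+z*(.1*np.sin(T)+.035*np.cos(T))
    return l,b
def fit(bs,bt,ls,lt):
    def res(x):  # last 4: small image offsets per camera (calibration)
        l,b=model(x);o=x[4:]
        return np.hstack([proj("side",b)+o[:2]-bs,proj("top",b)+o[2:]-bt,(proj("side",l)+o[:2]-ls)/1.5,(proj("top",l)+o[2:]-lt)/1.5,o/1.0])
    q=least_squares(res,[.527,.132,1.5,0,0,0,0,0]);C=np.linalg.inv(q.jac.T@q.jac)
    l,_=model(q.x);d=np.array([.5685,-.157,.08])-l
    print("L",l.round(4),"az",np.degrees(q.x[2]).round(2),"want",np.degrees(np.arctan2(-d[1],-d[0])).round(2),"tilt",np.degrees(q.x[3]).round(2),"want",np.degrees(np.arctan2(-d[2],np.hypot(d[0],d[1]))).round(2),"sd",np.degrees(np.sqrt(C[2,2])).round(1),np.degrees(np.sqrt(C[3,3])).round(1),"off",q.x[4:].round(1),"res",res(q.x)[:8].round(1))
E
python3 - <<'E'
from fit import *
for s,t,bs,bt,ls,lt in(("side0","top0",(291.6,171.9),(215.5,238.3),(279.6,204.7),(266.2,268)),("s1","t1",(261,160.8),(210,272.5),(279.,204.3),(266,267.5))):
    a,b=ball(cv2.imread(f"pics/{s}.png"),bs),ball(cv2.imread(f"pics/{t}.png"),bt);print(a,b)
    fit(a[0],b[0],ls,lt)
E
```

```text
(array([291.175, 171.525]), np.int64(40)) (array([214.51282051, 237.55128205]), np.int64(78))
L [0.528 0.134 0.16 ] az 59.47 want 97.93 tilt -10.28 want 15.23 sd 1.4 2.2 off [ 0.1  0.2 -0.1  0. ] res [ 0.2 -0.2  0.6  0.5 -0.3 -0.1 -0.8 -0.8]
(array([260.60465116, 160.8372093 ]), np.int64(43)) (array([209.6       , 272.13684211]), np.int64(95))
L [0.5271 0.1342 0.16  ] az 98.32 want 98.09 tilt 13.04 want 15.22 sd 1.7 2.6 off [-0.1 -0.2  0.1 -0. ] res [ 0.3  0.2  0.2  0.1 -0.3 -0.1 -0.5 -0.2]
```

Run:
```python
from fit import *
for z in(.0,.01): print(z,onz("top",(274,275),z),onz("side",(283.5,258.75),z))
# canister foot plate / lid check in same camera, and board-level predictions
for T in(9,11,13,15,17):
    l,b=model([.527,.132,np.radians(98.2),np.radians(T)]);print(T,proj("side",b).round(1),proj("top",b).round(1),proj("side",l).round(1),proj("top",l).round(1))
t=cv2.imread("pics/t1.png").astype(float)
m=t[...,2]-np.maximum(t[...,0],t[...,1]); print(m[266:280,200:220].astype(int))
```

```text
0.0 [0.52723507 0.13396468 0.        ] [0.52953945 0.136148   0.        ]
0.01 [0.5263094  0.13294517 0.01      ] [0.52727063 0.12567404 0.01      ]
9 [260.8 163.5] [209.7 272.9] [278.8 205. ] [266.3 267.3]
11 [261.  162.6] [210.3 272.5] [278.8 205. ] [266.3 267.3]
13 [261.2 161.8] [211.  272.2] [278.8 205. ] [266.3 267.3]
15 [261.4 161. ] [211.7 271.8] [278.8 205. ] [266.3 267.3]
17 [261.6 160.2] [212.5 271.5] [278.8 205. ] [266.3 267.3]
[[ 28  30  29  28  27  26  27  27  32  28  28  27  28  30  28  28  27  30
   29  20]
 [ 28  26  25  27  29  27  31  36  55  57  48  37  32  28  26  25  25  28
   28  18]
 [ 29  28  27  29  27  34  67  83  79  70  59  49  36  30  32  29  27  27
   25  19]
 [ 31  29  29  30  31  60  96  94  86  78  68  55  43  35  32  31  12  14
    7   5]
 [ 29  29  29  27  35  95 103  99  93  82  72  61  46  39  35  29   6   7
    8   7]
 [ 28  27  27  27  48 107 107 104  95  86  75  62  50  41  37  30   6   8
    8   8]
 [ 27  29  28  28  55 109 110 107  97  88  76  63  50  43  37  32   8   6
    8   8]
 [ 28  28  28  29  47 108 107 102  95  88  75  61  49  41  38  32  10  10
    9  12]
 [ 28  26  28  27  31  96 102  96  92  83  72  58  47  41  37  29  23  20
   19  18]
 [ 20  20  19  18  20  55  96  93  84  75  65  51  43  38  34  27  17  16
   16  17]
 [ 20  18  20  18  17  22  75  80  76  70  57  45  39  34  25  17  16  16
   16  15]
 [ 19  19  18  19  19  15  26  48  58  53  44  35  31  22  17  17  18  17
   15  16]
 [ 17  17  17  16  19  16  17  17  24  26  25  23  21  18  18  18  18  18
   18  18]
 [ 21  21  21  20  20  19  18  19  18  18  18  18  18  19  19  19  17  18
   18  18]]
```

Run:
```python
from fit import *
s=cv2.imread("pics/s1.png");t=cv2.imread("pics/t1.png")
g=lambda im:(255*(im/255.)**.45).astype(np.uint8)
a=cv2.resize(g(s[180:230,255:305]),(400,400),interpolation=cv2.INTER_NEAREST)
b=cv2.resize(g(t[242:292,245:295]),(400,400),interpolation=cv2.INTER_NEAREST)
cv2.imwrite("pics/gam.png",np.hstack([a,b]))
def ring(x,c,r,k):
    l,_=model(x);az,T=x[2],x[3];h=np.array([np.cos(az),np.sin(az),0]);f=-h*np.cos(T)-np.array([0,0,np.sin(T)]);y=np.array([-np.sin(az),np.cos(az),0]);z=np.cross(f,y)
    z=z if z[2]>0 else -z
    return np.array([proj(c,l+f*k+r*(np.cos(q)*y+np.sin(q)*z)) for q in np.linspace(0,2*np.pi,120)])
for T in(11,13,15,17):
  for c in("top","side"):
    x=[.527,.1335,np.radians(98.2),np.radians(T)];F,K=ring(x,c,.034,.006),ring(x,c,.034,-.006);A=np.vstack([F,K])
    print(T,c,"front",F.min(0).round(1),F.max(0).round(1),"back",K.min(0).round(1),K.max(0).round(1))
```

```text
11 top front [265.8 248.7] [271.7 285.1] back [259.5 249.6] [265.1 286. ]
11 side front [264.7 194.4] [294.5 218.2] back [262.6 190.6] [292.2 214.3]
13 top front [265.4 248.7] [272.1 285.1] back [259.2 249.5] [265.5 286. ]
13 side front [264.7 194.9] [294.5 217.9] back [262.6 190.9] [292.2 213.9]
15 top front [265.  248.7] [272.5 285.1] back [258.8 249.5] [265.9 286. ]
15 side front [264.7 195.3] [294.5 217.6] back [262.6 191.2] [292.2 213.5]
17 top front [264.6 248.7] [273.  285.2] back [258.4 249.5] [266.4 286. ]
17 side front [264.7 195.8] [294.5 217.3] back [262.6 191.5] [292.2 213. ]
```

View pics/gam.png

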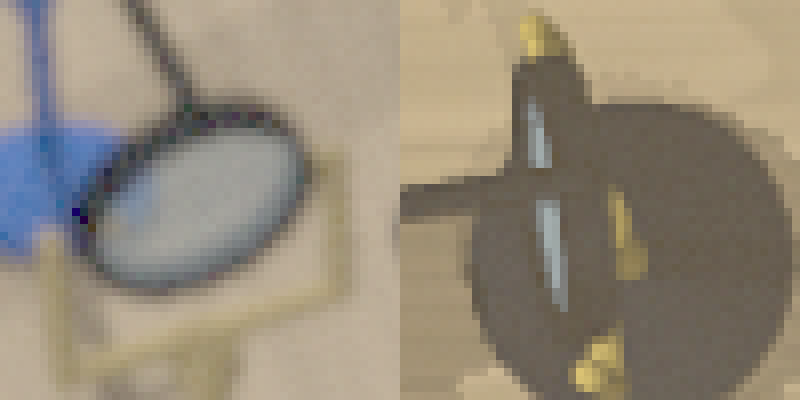

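The enlarged view shows the ring edge at top (258.5,256), and its extents agree with a tilt of 13–16° against 15.2° wanted. The swivel is within 0.3°. That is inside the measuring noise, so I'll go on to the lid.

Call:
{"method": "jog_arm", "body": {"commands": [0,0,30,0,0,0,0,0,35,0,0,0,0,0,35,0,0,0,0,0,20,0,0,0,0,0,0,0,0,0,0,0,0,0,0,0], "fingers": 60}}

```text
time_s: 8.37
ee_pos: [0.5688, -0.1535, 0.1701]
orientation: [-2.049, -2.377, 0.002]
force: [-0.5, -0.1, 0.6]
opening: 0.0603
grip_force: 0.0
```

Run:
```python
from plan import *
s=viewer.camera("side");t=viewer.camera("top")
o=get_obs();print(pose(),o["force"],o["orientation"],o["time_s"])
a=cv2.resize(s[250:400,270:420],(400,400),interpolation=cv2.INTER_CUBIC)
b=cv2.resize(t[180:330,330:480],(400,400),interpolation=cv2.INTER_CUBIC)
cv2.imwrite("pics/lid.png",np.hstack([a,b]))
```

```text
(array([ 0.5711749 , -0.15473136,  0.17337667]), np.float64(98.42321320532784)) [-0.15429591 -0.31399449  0.58388655] [2.05037883e+00 2.37636446e+00 2.19633110e-03] 8.4667
```

View pics/lid.png

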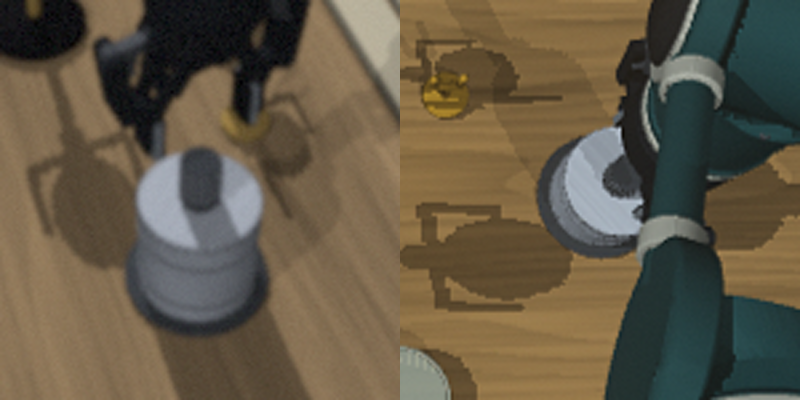

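The lid picture shows the fingers straddling the knob at side crop (200,178), roughly centred. I'll descend.

Call:
{"method": "jog_arm", "body": {"commands": [-2.5,-1.5,20,0,0,0,0,0,20,0,0,0,0,0,12,0,0,0,0,0,0,0,0,0,0,0,0,0,0,0,0,0,0,0,0,0]}}

```text
time_s: 8.97
ee_pos: [0.5699, -0.1583, 0.121]
orientation: [2.052, 2.375, 0.002]
force: [0.4, 0.5, 0.3]
opening: 0.0603
grip_force: 0.0
```

Call:
{"method": "jog_arm", "body": {"commands": [0,0,0,0,0,0,0,0,0,0,0,0]}}

```text
time_s: 9.13
ee_pos: [0.5696, -0.1583, 0.1207]
orientation: [2.052, 2.376, 0.002]
force: [-0.4, 0.3, -0.4]
opening: 0.0597
grip_force: 0.0
```

Call:
{"method": "jog_arm", "body": {"commands": [0,0,2,0,0,0,0,0,0,0,0,0,0,0,0,0,0,0,0,0,0,0,0,0,0,0,0,0,0,0,0,0,0,0,0,0,0,0,0,0,0,0,0,0,0,0,0,0], "fingers": 15, "newtons": 90}}

```text
time_s: 9.8
ee_pos: [0.5693, -0.158, 0.1178]
orientation: [2.053, 2.376, 0.001]
force: [1.8, 1.5, 5.5]
opening: 0.0259
grip_force: 88.2
```

Call:
{"method": "jog_arm", "body": {"commands": [0,0,-0.5,0,0,0,0,0,-0.5,0,0,0,0,0,-0.5,0,0,0,0,0,-0.5,0,0,0,0,0,-0.5,0,0,0,0,0,-0.5,0,0,0,0,0,-0.5,0,0,0,0,0,-0.5,0,0,0]}}

```text
time_s: 10.47
ee_pos: [0.5679, -0.1578, 0.1184]
orientation: [-2.053, -2.376, 0.001]
force: [7.7, -0.3, -16.3]
opening: 0.0261
grip_force: 89.2
```

Call:
{"method": "jog_arm", "body": {"commands": [0,0,-1,0,0,0,0,0,-1,0,0,0,0,0,-1,0,0,0,0,0,-1,0,0,0,0,0,-1,0,0,0,0,0,-1,0,0,0,0,0,-1,0,0,0,0,0,-1,0,0,0]}}

```text
time_s: 11.13
ee_pos: [0.5686, -0.1582, 0.1303]
orientation: [2.054, 2.377, -0.001]
force: [0.8, 0.8, -1.2]
opening: 0.0258
grip_force: 91.6
```

Call:
{"method": "jog_arm", "body": {"commands": [0,0,-1.5,0,0,0,0,0,-1.5,0,0,0,0,0,-1.5,0,0,0,0,0,-1.5,0,0,0,0,0,-1.5,0,0,0,0,0,0,0,0,0,0,0,0,0,0,0,0,0,0,0,0,0]}}

```text
time_s: 11.8
ee_pos: [0.5685, -0.158, 0.1366]
orientation: [-2.054, -2.377, 0.0]
force: [0.1, -0.4, -2.3]
opening: 0.0259
grip_force: 91.5
```

Run:
```python
from fit import *
s=viewer.camera("side");t=viewer.camera("top");cv2.imwrite("pics/s2.png",s)
o=get_obs();print(o["ee_pos"],o["force"],o["time_s"])
print(ball(s,(261,161)),ball(t,(210,272)))
a=cv2.resize(s[260:390,280:410],(400,400),interpolation=cv2.INTER_CUBIC)
b=cv2.resize(s[140:270,220:350],(400,400),interpolation=cv2.INTER_CUBIC)
cv2.imwrite("pics/end.png",np.hstack([a,b]))
```

```text
[ 0.56848935 -0.15795513  0.13651468] [ 0.01019842  0.31616072 -1.36537416] 11.9
(array([260.4375, 160.75  ]), np.int64(48)) (array([209.82, 272.13]), np.int64(100))
```

View pics/end.png

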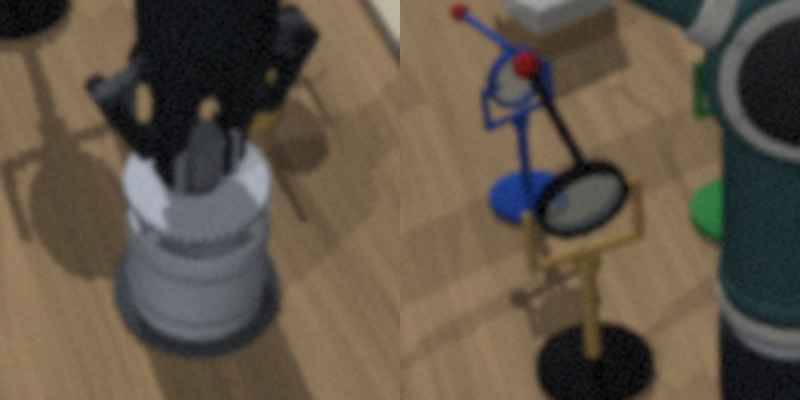

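The end picture shows the lid level over the mouth with a gap below the flange (left crop, around (200,245)). The loupe ball is unmoved at (260.4,160.8). I'll check the lift height numerically.

Run:
```python
from fit import *
s0=cv2.imread("pics/side0.png");s2=cv2.imread("pics/s2.png")
for z in(.088,.098,.103,.107,.112): print(z,proj("side",(.5685,-.157,z)).round(1), "left edge",proj("side",(.5685-.042*.954,-.157+.042*.3,z)).round(1))
for n,im in(("s0",s0),("s2",s2)):
    g=cv2.cvtColor(im,cv2.COLOR_BGR2GRAY)
    for u in(324,327,330,358,362): print(n,u,g[300:365,u].tolist())
```

```text
0.088 [344.2 324.2] left edge [320.8 324.5]
0.098 [344.3 320.6] left edge [320.8 320.9]
0.103 [344.4 318.8] left edge [320.8 319.1]
0.107 [344.5 317.3] left edge [320.8 317.6]
0.112 [344.6 315.5] left edge [320.8 315.8]
s0 324 [79, 83, 95, 98, 105, 100, 104, 99, 101, 104, 102, 104, 104, 105, 115, 123, 136, 145, 150, 156, 155, 160, 159, 160, 156, 158, 156, 158, 155, 152, 150, 143, 131, 113, 94, 85, 79, 85, 85, 86, 84, 83, 78, 83, 86, 87, 86, 83, 86, 86, 86, 84, 87, 86, 85, 83, 79, 77, 81, 75, 65, 58, 54, 49, 50]
s0 327 [104, 105, 104, 105, 106, 103, 101, 99, 104, 104, 103, 114, 130, 144, 151, 155, 158, 160, 158, 159, 154, 157, 157, 158, 159, 158, 158, 160, 161, 158, 158, 158, 158, 153, 146, 138, 124, 103, 90, 86, 87, 89, 89, 88, 87, 83, 87, 92, 90, 95, 93, 93, 93, 95, 96, 95, 88, 88, 86, 83, 90, 84, 83, 76, 62]
s0 330 [106, 105, 106, 104, 105, 104, 103, 103, 104, 116, 132, 146, 153, 156, 159, 158, 157, 156, 157, 157, 159, 155, 158, 159, 156, 158, 157, 156, 156, 152, 154, 155, 157, 157, 157, 158, 155, 147, 134, 109, 94, 94, 92, 95, 96, 94, 91, 86, 87, 92, 94, 96, 97, 97, 98, 98, 98, 96
[... 1419 characters left out ...]
, 109, 106, 108, 108, 103, 98, 94, 99, 105, 107, 106, 108, 108, 107, 106, 108, 110, 107, 102, 101, 98, 95, 103, 104]
s2 358 [16, 21, 36, 50, 50, 48, 50, 54, 57, 54, 62, 83, 107, 127, 136, 141, 150, 161, 155, 140, 122, 112, 113, 111, 114, 108, 109, 111, 108, 110, 110, 106, 103, 99, 88, 74, 70, 68, 69, 78, 91, 103, 102, 100, 97, 95, 90, 83, 86, 81, 89, 90, 91, 93, 91, 90, 86, 89, 87, 87, 82, 84, 78, 81, 80]
s2 362 [69, 79, 79, 77, 79, 80, 89, 107, 127, 142, 146, 151, 152, 153, 161, 168, 170, 171, 174, 173, 170, 169, 161, 148, 134, 121, 115, 110, 108, 104, 96, 88, 90, 98, 101, 96, 87, 89, 96, 98, 96, 84, 83, 80, 82, 77, 78, 80, 82, 80, 81, 83, 81, 81, 79, 79, 78, 70, 73, 69, 69, 63, 61, 55, 47]
```

Call:
{"method": "jog_arm", "body": {"commands": [0,0,-1.5,0,0,0,0,0,-1.5,0,0,0,0,0,0,0,0,0,0,0,0,0,0,0,0,0,0,0,0,0,0,0,0,0,0,0,0,0,0,0,0,0,0,0,0,0,0,0]}}

```text
time_s: 12.57
ee_pos: [0.5686, -0.158, 0.1396]
orientation: [-2.054, -2.377, 0.0]
force: [-0.3, 0.0, -2.2]
opening: 0.0258
grip_force: 91.5
```

Run:
```python
from fit import *
s=viewer.camera("side");g=cv2.cvtColor(s,cv2.COLOR_BGR2GRAY);s2=cv2.cvtColor(cv2.imread("pics/s2.png"),cv2.COLOR_BGR2GRAY)
for u in(324,327): print(g[320:345,u].tolist())
o=get_obs();print(o["ee_pos"],o["orientation"],o["force"],o["opening"],o["grip_force"],o["time_s"],np.abs(o["dq"]).max())
print(workorder.sign_off())
```

```text
[173, 174, 174, 172, 172, 166, 152, 130, 118, 112, 119, 128, 135, 147, 142, 130, 114, 102, 97, 96, 96, 93, 88, 90, 90]
[177, 175, 173, 172, 173, 173, 174, 170, 165, 152, 128, 107, 87, 75, 86, 97, 103, 108, 107, 105, 104, 99, 99, 98, 96]
[ 0.56857008 -0.15796487  0.13960971] [-2.05381553e+00 -2.37711033e+00  1.05170534e-04] [ 0.00511758 -0.16776179 -2.38812862] 0.026084733091941228 91.5220320224762 12.6167 0.0013421811068136378
the job is handed in; nothing more can be done
None
```

The job is handed in at 12.6 s: the loupe points at the canister's mouth (swivel within about 0.3°; tilt estimated at 13–16°, 15.2° wanted), and the lid is free and held level and still over the mouth, about 18–22 mm above closed.

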